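Hang the turned mallet in the tool board's ring

ROBOT

A 7-joint arm with a two-finger parallel gripper is mounted at the origin on the work surface. World frame = base frame: x ahead of the robot, y to its left, z up, the work surface at z = 0. Lengths are in m, angles in rad, forces in N, time in s.
With the tool pointing down it reaches from about 0.35 to 0.9 m from the base axis. Payload 8.1 kg.
Tool frame: the origin (TCP) lies midway between the tips of the shut fingers; the grasp point (between the pads) lies arm.tcp_to_grasp behind it (arm.tcp_to_grasp is the distance from the TCP to the grasp point, in m); z points along the fingers, y is the line along which they close (so a half turn about z gives the same grasp; the last joint's range is limited). The gripper opens to 92 mm and grips with 3 to 60 N. Pads are 19 mm wide; open, the fingers measure 130 mm over their backs; the gripper's body (75 mm by 190 mm) begins 47 mm behind the grasp point.
Start: joints at [1.043, 0.434, 0.025, 1.573, -0.012, 1.134, -0.075], TCP at [0.258, -0.569, 0.227] pointing down, gripper open.
Joint ranges: [-2.62, 2.62], [-0.44, 2.09], [-1.27, 1.32], [0.08, 2.57], [-1.32, 4.46], [0.12, 2], [-2.74, 2.74]. Speed limits (rad/s): [2.22, 2.22, 3.01, 3.01, 3.14, 3.14, 3.14].

INTERFACE

Orientations are given as a rotation vector (axis times angle).
In Python, from cell import observe, get_image, arm gives the robot as it stands. The module is installed in compiled form; this text tells all that it offers.
- The arm moves only by the tool drive_tool, never from a script. Its argument "steps" is a list of rows, each a list of 5 numbers: the closure, from 0 (fully open) to 1 (shut), then the shift along the world's x, y, z in mm, then the turn about the world's z in rad. In form: [[hand, x, y, z, roll], ...]. A call has 1 to 20 rows; each row shifts and turns the commanded pose from where the row before left it; what a row does not reach is not made up. A row lasts 1/12 s, in which the tool goes at most 41.7 mm and 7.16 degrees, less where a joint would pass 70% of its speed; a pose out of reach is approached as far as the arm can. A call with a gripper value outside its range is refused whole. The fingers move at their own pace and stop on an object; "grip_force" is the grip in N (left out, the last holds). Time passes only in rows, so rows that do not move let the fingers close. It gives the time, the measured TCP pose, the force, the opening and the grip force at its end, in the units of the state.
- observe(): the state, without advancing time (a new reading comes with each control period).
- get_image(name): name is "scene" or "top" or "wrist"; returns a dict with "image" (420x560x3 uint8, red, green, blue), "vfov" (degrees; the focal length in pixels is half the picture's height over the tangent of half this angle, whatever the lens; pixels are square), "cx", "cy" (the principal point, pixels), "xyz" and "attitude" of the camera in the world. Camera axes: x right, y down, z forward; pixel columns grow to the right and rows downward; lengths in m; the calibration is good to about 2 mm. A picture is of the moment at which its call begins. There is no depth.
- arm.sign_off(): hands the job in; it is judged then, once.
The state is a dict: "clock": time; "joints": joint angles; "dq": joint speeds; "joint_efforts": joint torques, N m; "position": TCP position; "ee_rot": TCP orientation; "force": force on the tool from outside, world axes, zero at the start; "ft_torque": the same for the moment, N m; "width": opening from 0.0 (shut) to 1.0 (fully open); "gripper_force": force on a finger pad.
Only numpy, scipy, OpenCV 4.12 (cv2) and the standard library are available. Lean on these libraries where they do the work, as an engineer would, in place of code of your own. Each camera call takes 0.05 s, during which the arm holds its last target. There are 200 camera calls.

TASK

A freshly painted tile has been left over the steel ring in the raised tool board: slide it along the board, without lifting it, until it is clear of the ring, and leave it lying on the board. Then take the wooden mallet from its sloping rest and put it handle-first down through the ring until its head sits fully down on the ring, and let go. Leave the small cup on the board, and the brush and steel scraper beside the rest, where they are.

Things in the scene. Friction and masses are not known exactly. Their poses are not given: they have to be found in the camera images.
- board: The fixed raised plywood tool board, standing on two end panels: 340 mm long (its y), 160 mm deep (its x), 18 mm thick, top face 135 mm above the table. Origin on the table under its centre, z up. A steel ring is let into it near its -y end, so the free room on it is towards +y.
- ring (a point): Centre of the steel ring's mouth, on the board's top face, 135 mm above the table. The ring is flush with the board: inside diameter 34 mm, outside 48 mm, 32 mm tall, open below, on the board's centre line, 70 mm from its -y end and 270 mm from its +y end. Axes as the board's: z up, y along the board, x across it.
- tile_center (a point): Centre of the loose painted ceramic tile (blue ground, raised buff figure) lying flat on the board, partly or wholly over the ring: 90 mm (its x) by 70 mm (its y), 11 mm thick (14 mm with the relief), about 0.16 kg. This point is half-way up the 11 mm slab. Axes nearly along the board's; z up.
- mallet_head (a point): Centre of the head of the loose turned wooden mallet: head a cylinder 46 mm in diameter, 70 mm long; handle on the same axis, 22 mm in diameter, 100 mm long, end tapered; about 0.22 kg. z runs along the axis from handle to head. The shoulder (head's underside) is 35 mm from this point towards -z, the handle's end 135 mm; seated, this point is 35 mm above the ring's mouth.
- rest: Fixed wooden rest holding the mallet at a slope of 60 degrees from level, handle down and to its -x (roughly towards the robot), head up to +x, head centre 143 mm above the table over this origin. It touches only the head's underside (within 20 mm either side of the axis) and the handle: the head's sides and top are free and the mallet lifts straight up. Origin on the table, z up.
- pot: Bystander: small bisque cup, 48 mm wide and 50 mm tall, loose on the board's +y end, about 230 mm from the ring. Origin at the centre of its foot.
- brush: Bystander: paint brush, 170 mm long, 11 mm thick, lying on the table beside the mallet's rest. Origin under its middle; x along it.
- rib: Bystander: flat steel scraper, 100 x 45 x 6 mm, lying on the table on the other side of the rest. Origin under its middle.
There are look-alikes about, which are no part of the job. There is more than one size of the part that bears tile_center; the job needs the largest.

How it is judged:
On the way, in this order (a step that is already met when the one before it is completed fails the run):
1. the tile lies flat on the board, clear of the ring (horizontal distance between tile_center and ring above 0.058 m and angle between tile_center's own z axis and vertical below 0.08 rad and linear speed of tile below 0.02 m/s), for 0.2 s.
2. the mallet's handle is in the ring, head up (horizontal distance between mallet_head and ring below 0.03 m and z of mallet_head in the frame of ring below 0.115 m and angle between mallet_head's own z axis and vertical below 0.25 rad), for 0.05 s.
At the end, for the whole second after the job is handed in: The mallet is at rest in the ring, handle down, head centre 30 to 39 mm above the mouth, within 12 mm of its axis, tilted under 0.1 rad; the tile lies flat and still on the board, centre at least 55 mm from the ring's; cup, brush and scraper have not moved over 30 mm (horizontal distance between mallet_head and ring below 0.012 m and z of mallet_head in the frame of ring between 0.03 and 0.039 m and angle between mallet_head's own z axis and vertical below 0.1 rad and linear speed of each of mallet, tile below 0.02 m/s and horizontal distance between tile_center and ring above 0.055 m and z of tile_center in the frame of ring between 0.001 and 0.012 m and angle between tile_center's own z axis and vertical below 0.08 rad and distance of each of pot, brush, rib from where it was at the start of the episode below 0.03 m); the robot touches nothing.
It fails at once if the tile is lifted off the board (z of tile_center in the frame of ring above 0.03 m).
It fails at once if the tile falls or tips off the board (z of tile_center in the frame of ring below -0.015 m or angle between tile_center's own z axis and vertical above 0.35 rad).
It fails at once if the cup, brush or scraper is moved by more than 30 mm (distance of any of pot, brush, rib from where it was at the start of the episode above 0.03 m).
It also fails if it takes over 67 s, if anything falls off the work surface, if the arm or the gripper's body presses on something with over 40 N, if the wrist force passes 120 N, or if a joint passes its speed limit or range.

## Working session

There is one attempt and no reset: what is moved stays moved. The work goes in short steps, Python scripts to look and compute and a tool call to move; the robot and the scene stay as the last step left them, time stands still between calls to the robot, and variables do not carry over. Pictures are saved under pics/ and viewed, at most 10 in all, crops included, and the job is handed in when it is done.

Besides the shell and the picture viewer there is one more tool, called in YAML: its name, and indented under it one key for each argument. drive_tool: Moves the arm, as the interface text tells. Its arguments: {"type":"object","properties":{"steps":{"type":"array"},"grip_force":{"type":"number"}},"required":["steps"]}

```bash
mkdir -p pics
cat > h.py <<'E'
import numpy as np, cv2
from scipy.spatial.transform import Rotation as R
from cell import observe,get_image,arm
def snap(n,f=None):
    d=get_image(n)
    if f: cv2.imwrite('pics/'+f,d['image'][:,:,::-1])
    return d
def rot(d):
    a=np.array(d['attitude'],float)
    return a if a.shape==(3,3) else (R.from_rotvec(a).as_matrix() if a.size==3 else R.from_quat(a).as_matrix())
def foc(d): return d['image'].shape[0]/2/np.tan(np.radians(d['vfov'])/2)
def ray(d,u,v):
    r=rot(d)@np.array([(u-d['cx'])/foc(d),(v-d['cy'])/foc(d),1]); return np.array(d['xyz']),r/np.linalg.norm(r)
def onz(d,u,v,z):
    o,r=ray(d,u,v); return o+r*(z-o[2])/r[2]
def proj(d,p):
    q=rot(d).T@(np.array(p)-d['xyz']); return q[:2]/q[2]*foc(d)+[d['cx'],d['cy']]
E
python3 - <<'E'
from h import *
import pickle
for n in ('scene','top','wrist'):
    d=snap(n,n+'0.png'); print(n,d['vfov'],d['cx'],d['cy'],d['xyz'],d['attitude'])
    pickle.dump(d,open(n+'0.pkl','wb'))
print(observe(),arm.tcp_to_grasp)
E
```

```text
scene 47.39637546486024 277.77982236731737 213.05375134894373 [0.1991314  0.58234684 1.18844536] [-0.63540008  2.85185112 -0.82637484]
top 49.75622887730356 282.97216781419496 208.2922098421266 [ 0.33017476 -0.0459049   1.09955382] [-2.14070968  2.13212429 -0.17683794]
wrist 61.52418304978982 280.92683009487416 206.37797892475896 [ 0.32925088 -0.53721168  0.38454285] [ 2.42486354 -1.56434946 -0.23500451]
{'clock': 0.15, 'joints': array([ 1.04343628,  0.43504636,  0.02496107,  1.57383504, -0.0116145 ,
        1.13401398, -0.07508095]), 'dq': array([-0.00013048, -0.00243162,  0.00182862, -0.00211319,  0.00104965,
       -0.00122211,  0.00013512]), 'joint_efforts': array([ 1.98067559e-03, -6.68265438e+01,  9.85934660e-01, -3.14692926e+01,
       -6.04417291e-02,  3.94479744e-02,  1.37097568e-04]), 'position': array([ 0.25738264, -0.56913978,  0.22615592]), 'ee_rot': array([-3.06993655e+00, -6.61906496e-01,  5.16340114e-04]), 'force': array([ 0.08099803, -0.44860057,  0.21693181]), 'ft_torque': array([-0.03848819, -0.03857331, -0.01102221]), 'gripper_force': 0.0, 'width': 0.9974915377288551} 0.0188
```

View pics/scene0.png

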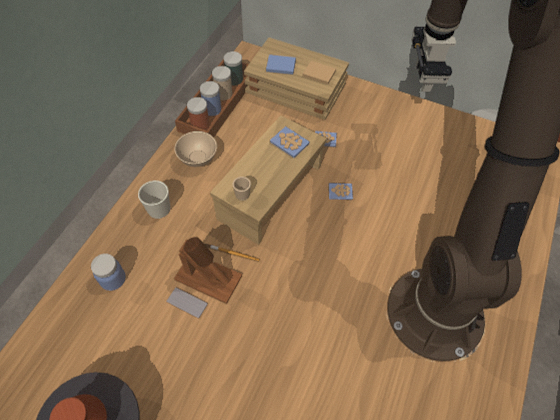

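View pics/top0.png

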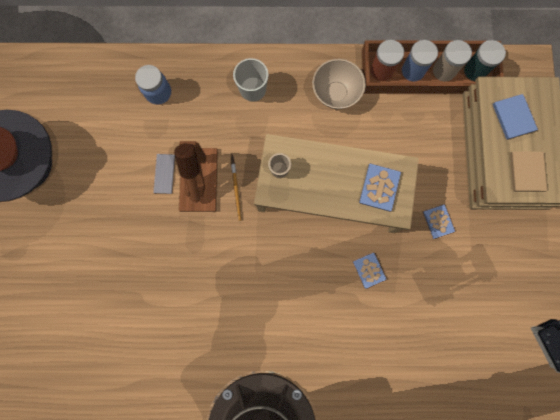

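The scene view shows the board with the tile at (291,141) and the cup at (242,188), and the mallet on its rest at (205,258). The top view shows the tile at (381,187), the cup at (280,165), the mallet head at (188,160), the brush at (236,187) and the scraper at (164,173). The small tiles on the table are look-alikes.

Run:
```python
from h import *
import pickle
d=pickle.load(open('top0.pkl','rb')); s=pickle.load(open('scene0.pkl','rb'))
def blue(d,roi,z):
    h=cv2.cvtColor(d['image'],cv2.COLOR_RGB2HSV); m=cv2.inRange(h,(100,70,50),(130,255,255))
    k=np.zeros_like(m); x0,y0,x1,y1=roi; k[y0:y1,x0:x1]=m[y0:y1,x0:x1]
    c=max(cv2.findContours(k,0,2)[0],key=cv2.contourArea)
    b=cv2.boxPoints(cv2.minAreaRect(c)); P=np.array([onz(d,*p,z) for p in b])
    print('tile',P.mean(0),[np.linalg.norm(P[i]-P[i-1]).round(4) for i in range(4)],[np.arctan2(*(P[i]-P[i-1])[[1,0]]).round(3) for i in range(4)])
blue(d,(355,155,408,215),.146); blue(s,(265,120,314,160),.146)
# board corners (top face), rough from view
for p in [(264,136),(417,157),(410,228),(257,207)]: print('corner',onz(d,*p,.135))
for n,p,z in [('cup rim',(280,163),.185),('mal top',(188,152),.17),('brush',(236,187),.005),('rib',(164,173),.006)]: print(n,onz(d,*p,z))
# board mask: edges by brightness
big=cv2.resize(d['image'][100:250,120:440],None,fx=2.5,fy=2.5,interpolation=2); cv2.imwrite('pics/crop.png',big[:,:,::-1])
```

```text
tile [ 0.51139046 -0.24824689  0.146     ] [np.float64(0.0668), np.float64(0.0367), np.float64(0.0672), np.float64(0.0366)] [np.float64(1.303), np.float64(-0.284), np.float64(-1.84), np.float64(2.847)]
tile [ 0.5228124  -0.22797758  0.146     ] [np.float64(0.0), np.float64(0.0), np.float64(0.0), np.float64(0.0)] [np.float64(0.0), np.float64(0.0), np.float64(0.0), np.float64(0.0)]
corner [ 0.65209439 -0.00402986  0.135     ]
corner [ 0.6054529  -0.34129517  0.135     ]
corner [ 0.44808858 -0.31928811  0.135     ]
corner [0.49239124 0.00937338 0.135     ]
cup rim [ 0.57704773 -0.04012862  0.185     ]
mal top [0.60433163 0.15544921 0.17      ]
brush [0.56410563 0.06932472 0.005     ]
rib [0.59858478 0.24838676 0.006     ]
```

View pics/crop.png

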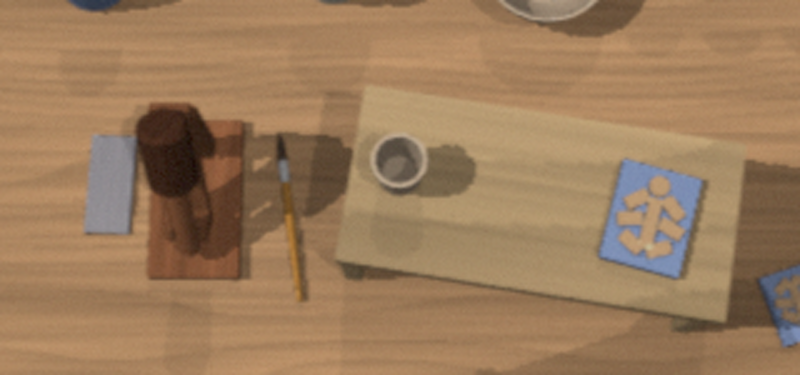

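The crop shows the board corners at (365,88), (745,145), (727,322) and (337,262). The tile corners are at (622,158), (705,180), (683,278) and (600,256). The mallet head is at about (170,150), with its handle running down to (185,240) and the rest base below it.

```bash
cat >> h.py <<'E'
Ct=np.array([.5495,-.1638]); yb=np.array([.136,.9907]); xb=np.array([.9907,-.136]); ring=Ct-.1*yb
def tob(p): q=np.array(p)[:2]-ring; return np.array([q@xb,q@yb])*1000
E
python3 - <<'E'
from h import *
import pickle
d=pickle.load(open('top0.pkl','rb')); s=pickle.load(open('scene0.pkl','rb'))
cr=lambda p:(p[0]/2.5+120-.3,p[1]/2.5+100-.3)
T=np.array([onz(d,*cr(p),.146) for p in [(622,158),(705,180),(683,278),(600,256)]])
print('tile',T.round(4),T.mean(0),tob(T.mean(0)),[np.linalg.norm(T[i]-T[i-1]).round(4) for i in range(4)]); e=T[0]-T[3]; print('yaw',np.arctan2(e[1],e[0]))
print('ring',ring)
B=np.array([onz(d,*cr(p),.012) for p in [(150,122),(243,122),(241,276),(148,277)]]); print('rest',B.round(4),B.mean(0))
print('head',onz(d,*cr((168,155)),.143))
print('scenecheck board',[onz(s,*p,.135).round(3) for p in [(294,122),(330,152),(258,217),(216,186)]], 'cup',onz(s,242,182,.185), 'head',onz(s,200,250,.143))
Rt=R.from_rotvec(observe()['ee_rot']).as_matrix(); print(Rt.round(3))
E
```

```text
tile [[ 0.5886 -0.232   0.146 ]
 [ 0.5693 -0.3033  0.146 ]
 [ 0.4833 -0.2812  0.146 ]
 [ 0.5021 -0.2108  0.146 ]] [ 0.53583023 -0.2568502   0.146     ] [-0.88781558  5.95432475] [np.float64(0.0891), np.float64(0.0739), np.float64(0.0888), np.float64(0.0728)]
yaw -0.2398460228742691
ring [ 0.5359  -0.26287]
rest [[0.6599 0.2107 0.012 ]
 [0.6603 0.1181 0.012 ]
 [0.505  0.1158 0.012 ]
 [0.5037 0.2062 0.012 ]] [0.58219601 0.16268999 0.012     ]
head [0.59043073 0.16285882 0.143     ]
scenecheck board [array([ 0.554, -0.333,  0.135]), array([ 0.415, -0.273,  0.135]), array([0.504, 0.008, 0.135]), array([ 0.649, -0.031,  0.135])] cup [ 0.57374203 -0.04197036  0.185     ] head [0.5885678  0.15911468 0.143     ]
[[ 0.911  0.412 -0.001]
 [ 0.412 -0.911  0.001]
 [-0.    -0.001 -1.   ]]
```

drive_tool:
  steps:
    - [0.67,27,25,0,0.1]
    - [0.67,27,25,0,0.1]
    - [0.67,27,25,0,0.1]
    - [0.67,27,25,0,0.1]
    - [0.67,27,25,0,0.1]
    - [0.67,27,25,0,0.1]
    - [0.67,27,25,0,0.1]
    - [0.67,27,25,0,0.1]
    - [0.67,27,25,0,0.1]
    - [0.67,27,25,0,0.1]
    - [0.67,0,0,0,0]
    - [0.67,0,0,0,0]
  grip_force: 20

```text
clock: 1.15
position: [0.5293, -0.3167, 0.2263]
ee_rot: [-2.372, -2.059, -0.002]
force: [-0.4, -0.3, -1.1]
width: 0.333
gripper_force: 0.0
```

Run:
```python
from h import *
o=observe(); Rt=R.from_rotvec(o['ee_rot']).as_matrix(); print(o['clock'],o['position'],tob(o['position']),o['width'],Rt[:,1],o['force'],o['joints'])
d=snap('wrist','w1.png')
h=cv2.cvtColor(d['image'],cv2.COLOR_RGB2HSV); m=cv2.inRange(h,(105,90,60),(128,255,255)); m=cv2.morphologyEx(m,cv2.MORPH_CLOSE,np.ones((25,25)))
for c in cv2.findContours(m,0,2)[0]:
    if cv2.contourArea(c)>1500:
        P=np.array([onz(d,*p,.146) for p in cv2.boxPoints(cv2.minAreaRect(c))]); print(cv2.boundingRect(c),[tob(p).round(1) for p in P],tob(P.mean(0)))
```

```text
1.15 [ 0.52925728 -0.31670015  0.22632065] [  0.73995539 -54.23294352] 0.332768521055873 [ 9.90049985e-01 -1.40716123e-01 -1.24782374e-05] [-0.38949739 -0.26041197 -1.10182081] [ 0.65311628  0.44311597 -0.2898413   1.57431852  0.13336145  1.14420441
  0.19324359]
(73, 100, 64, 66) [array([-137.7,    2.4]), array([-99.5,  25.5]), array([-83.9,  -0.7]), array([-122.9,  -25.5])] [-111.00054905    0.42801009]
(207, 69, 135, 103) [array([-50.3, -19.5]), array([-41.8,  44.7]), array([42.2, 39. ]), array([ 40.7, -26.1])] [-2.28737804  9.52755803]
```

View pics/w1.png

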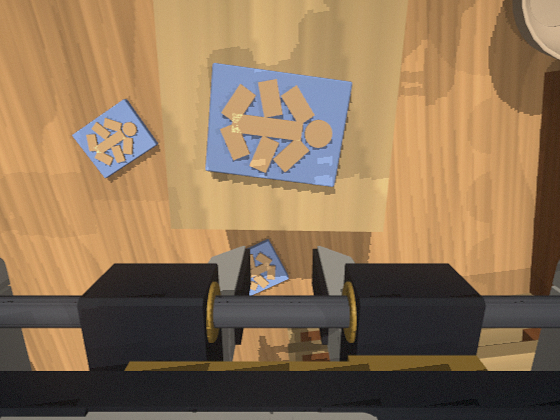

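The wrist view shows the tile at (207–352, 64–187), inside the board, and both finger tips beyond its -y edge, so I can lower and push.

drive_tool:
  steps:
    - [0.67,-1,0,-25,0]
    - [0.67,0,0,-25,0]
    - [0.67,0,0,-25,0]
    - [0.67,0,0,-12,0]
    - [0.67,0,0,0,0]
    - [0.67,0,0,0,0]

```text
clock: 1.7
position: [0.5259, -0.3203, 0.14]
ee_rot: [-2.379, -2.051, 0.001]
force: [0.3, 0.3, 0.9]
width: 0.329
gripper_force: 0.0
```

drive_tool:
  steps:
    - [0.67,0.7,5,0,0]
    - [0.67,0.7,5,0,0]
    - [0.67,0.8,6,0,0]
    - [0.67,1,7,0,0]
    - [0.67,1,7,0,0]
    - [0.67,1,7,0,0]
    - [0.67,1,7,0,0]
    - [0.67,1,7,0,0]
    - [0.67,1,7,0,0]
    - [0.67,1,7,0,0]
    - [0.67,1,7,0,0]
    - [0.67,1,7,0,0]
    - [0.67,1,7,0,0]
    - [0.67,1,7,0,0]
    - [0.67,0.7,5,0,0]
    - [0.67,0.4,3,0,0]
    - [0.67,0.4,3,0,0]
    - [0.67,0,0,0,0]
    - [0.67,0,0,0,0]
    - [0.67,0,0,0,0]

```text
clock: 3.37
position: [0.5411, -0.2156, 0.1396]
ee_rot: [-2.378, -2.053, 0.0]
force: [0.2, -0.3, 0.1]
width: 0.333
gripper_force: 0.0
```

drive_tool:
  steps:
    - [0.67,-1,-7,0,0]
    - [0.67,-2,-14,0,0]
    - [0.67,-2,-20,20,0]
    - [0.67,0,-20,40,0]
    - [0.67,0,-20,35,0]
    - [0.67,0,0,0,0]
    - [0.67,0,0,0,0]
    - [0.67,0,0,0,0]

```text
clock: 4.03
position: [0.5355, -0.2962, 0.2316]
ee_rot: [-2.379, -2.051, 0.0]
force: [0.2, 0.7, -0.8]
width: 0.327
gripper_force: 0.0
```

Run:
```python
from h import *
o=observe(); print(o['clock'],o['position'],tob(o['position']),o['force'])
d=snap('wrist','w2.png')
h=cv2.cvtColor(d['image'],cv2.COLOR_RGB2HSV); m=cv2.inRange(h,(105,90,60),(128,255,255)); m=cv2.morphologyEx(m,cv2.MORPH_CLOSE,np.ones((25,25)))
for c in cv2.findContours(m,0,2)[0]:
    if cv2.contourArea(c)>1500:
        P=np.array([onz(d,*p,.146) for p in cv2.boxPoints(cv2.minAreaRect(c))]); print(cv2.boundingRect(c),[tob(p).round(1) for p in P],tob(P.mean(0)))
print('ring px',proj(d,[*ring,.135]))
```

```text
4.0333 [ 0.5355219  -0.29623165  0.23164075] [  4.16259617 -33.10281039] [ 0.21478491  0.72616021 -0.83319908]
(77, 121, 64, 64) [array([-136.7,   10.2]), array([-98.8,  33.6]), array([-83. ,   6.5]), array([-121.8,  -18.5])] [-110.05954079    7.95944626]
(189, 0, 104, 72) [array([-50.8, 104.4]), array([ 12.5, 103.6]), array([12.4, 62.8]), array([-54.3,  63.6])] [-20.03564965  83.59898902]
ring px [274.72003085 164.3701801 ]
```

View pics/w2.png

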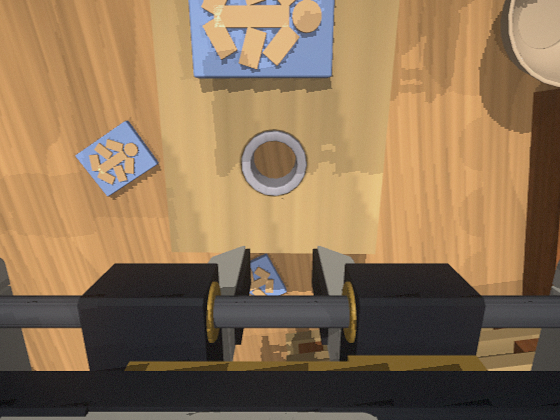

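The wrist view shows the ring fully uncovered at (274,163), where my model puts it (275,164). The tile's near edge is at row 77, so its centre is about 97 mm from the ring, flat on the board. Next is the mallet.

drive_tool:
  steps:
    - [0.67,0,10,10,-0.094]
    - [0.3,-1,32,5,-0.094]
    - [0,-1,32,5,-0.094]
    - [0,-1,32,5,-0.094]
    - [0,-1,32,5,-0.094]
    - [0,-1,32,0,-0.094]
    - [0,-1,32,0,-0.094]
    - [0,-1,32,0,-0.094]
    - [0,-1,32,0,-0.094]
    - [0,-1,32,0,-0.094]
    - [0,-1,32,0,-0.094]
    - [0,-1,32,0,-0.094]
    - [0,-1,32,0,-0.094]
    - [0,-1,32,0,-0.094]
    - [0,-1,30,0,-0.094]
    - [0,0,0,0,0]
    - [0,0,0,0,0]
    - [0,0,0,0,0]

```text
clock: 5.58
position: [0.5217, 0.1603, 0.2609]
ee_rot: [3.14, 0.026, -0.003]
force: [0.4, 0.2, 0.2]
width: 1.003
gripper_force: 0.0
```

Run:
```python
from h import *
import pickle
o=observe(); Rt=R.from_rotvec(o['ee_rot']).as_matrix(); print(o['clock'],o['position'],o['force'],o['width'],Rt[:,0],o['joints'])
d=snap('wrist','w3.png'); pickle.dump(d,open('w3.pkl','wb')); print(d['xyz'])
h=np.array([.590,.161,.143]); a=np.array([.5,.01,.866]); print([proj(d,h+a*t) for t in (-.135,-.035,0,.035)])
```

```text
5.5833 [0.52165396 0.16033488 0.26092167] [0.35144284 0.1512956  0.22013555] 1.0026050566932878 [ 0.99985687  0.0168094  -0.00191808] [-0.20763151  0.29640931 -0.24419924  1.69993267  0.07765146  1.15696615
 -2.02699933]
[0.60072693 0.16141556 0.41928402]
[array([281.18859799, 170.75181911]), array([281.11894042, 132.93515291]), array([281.08256265, 113.18588719]), array([281.03554504,  87.66032128])]
```

View pics/w3.png

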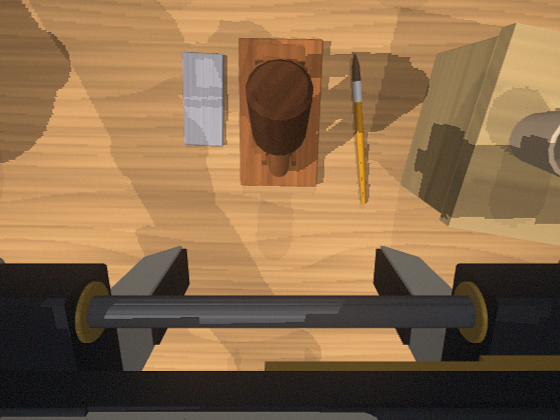

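The wrist view shows the head's top disc centred at (280,88) and the handle's end at about (279,178), matching my predictions of (281,88) and (281,171). I'll grasp 15 mm above the head's centre along its axis.

drive_tool:
  steps:
    - [0,26,0.5,0,0]
    - [0,25,0.5,0,0]
    - [0,25,0,0,0]
    - [0,0,0,-25,0]
    - [0,0,0,-25,0]
    - [0,0,0,-25,0]
    - [0,0,0,-25,0]
    - [0,0,0,-15,0]
    - [0,0,0,-9,0]
    - [0,0,0,0,0]
    - [0,0,0,0,0]

```text
clock: 6.55
position: [0.5985, 0.161, 0.1382]
ee_rot: [3.141, 0.022, -0.0]
force: [1.2, 0.6, 0.5]
width: 1.0
gripper_force: 0.0
```

drive_tool:
  steps:
    - [1,0,0,0,0]
    - [1,0,0,0,0]
    - [1,0,0,0,0]
    - [1,0,0,0,0]
    - [1,0,0,0,0]
    - [1,0,0,0,0]
    - [1,0,0,0,0]
    - [1,0,0,0,0]
    - [1,0,0,0,0]
    - [1,0,0,0,0]
  grip_force: 12

```text
clock: 7.38
position: [0.5982, 0.1628, 0.1382]
ee_rot: [-3.141, -0.024, -0.0]
force: [-1.2, 2.9, 2.4]
width: 0.495
gripper_force: 12.0
```

drive_tool:
  steps:
    - [1,0,0,5,0]
    - [1,0,0,8,0]
    - [1,0,0,12,0]
    - [1,0,0,15,0]
    - [1,0,0,15,0]
    - [1,0,0,15,0]
    - [1,0,0,15,0]
    - [1,0,0,15,0]
    - [1,0,0,15,0]
    - [1,0,0,15,0]
    - [1,0,0,10,0]
    - [1,0,0,5,0]
    - [1,0,0,0,0]
    - [1,0,0,0,0]
    - [1,0,0,0,0]

```text
clock: 8.63
position: [0.5978, 0.1616, 0.2821]
ee_rot: [3.141, 0.023, -0.002]
force: [-0.1, -0.0, -3.1]
width: 0.501
gripper_force: 12.0
```

Run:
```python
from h import *
import pickle
o=observe(); print(o['clock'],o['position'],o['force'],o['width'],o['joints'])
s=snap('scene'); pickle.dump(s,open('s4.pkl','wb'))
g=o['position']+[0,0,.0188]
for t in (.52,.3,0):
    a=np.array([np.sin(t),0,np.cos(t)]); h=g-a*.015; print(t,[proj(s,h+a*k).round(0) for k in (-.135,-.035,.035)])
cv2.imwrite('pics/s4.png',cv2.resize(s['image'][130:330,80:330],None,fx=3,fy=3)[:,:,::-1])
```

```text
8.6333 [0.59778982 0.16162996 0.28206608] [-0.14101962 -0.01944472 -3.05010965] 0.5005409620620112 [-0.19952328  0.40329132 -0.21996147  1.48889733  0.09003311  1.26096301
 -1.98612224]
0.52 [array([222., 256.]), array([199., 230.]), array([182., 210.])]
0.3 [array([211., 254.]), array([196., 229.]), array([183., 210.])]
0 [array([196., 248.]), array([190., 227.]), array([185., 211.])]
```

View pics/s4.png

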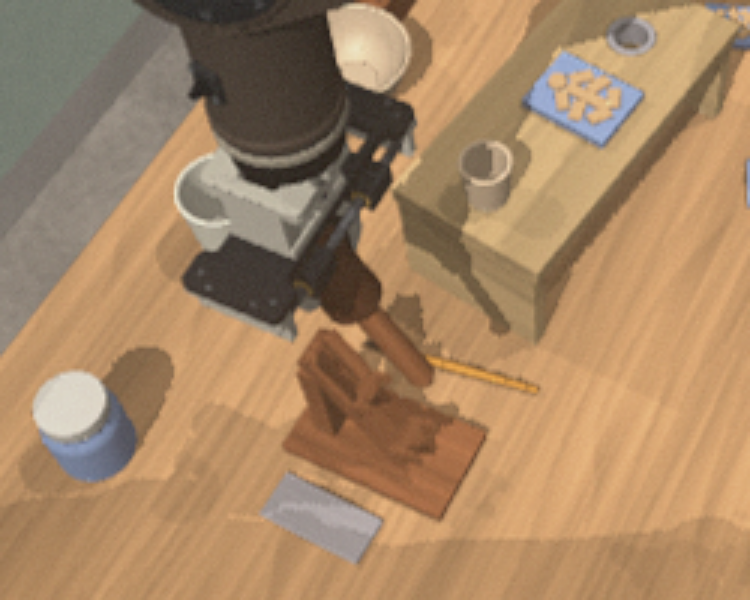

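The handle's end is at crop (425,380), which is scene (222,257). That fits a 0.52 rad tilt, so the mallet is still held at its 30° lean. I'll carry it over the ring, start the tip in it, then pivot it upright against the ring's wall.

drive_tool:
  steps:
    - [1,0,0,20,0]
    - [1,0,-8,20,0]
    - [1,0,-20,0,0]
    - [1,0.5,-30,0,0]
    - [1,0.5,-30,0,0]
    - [1,0.5,-30,0,0]
    - [1,0.5,-30,0,0]
    - [1,0.5,-30,0,0]
    - [1,0.5,-30,0,0]
    - [1,0.5,-30,0,0]
    - [1,0.5,-30,0,0]
    - [1,0.5,-30,0,0]
    - [1,0.5,-30,0,0]
    - [1,0.5,-30,0,0]
    - [1,0.5,-30,0,0]
    - [1,1,-20,0,0]
    - [1,0.5,-15,0,0]
    - [1,0,0,-20,0]
    - [1,0,0,-20,0]
    - [1,0,0,-10,0]

```text
clock: 10.35
position: [0.6048, -0.2603, 0.27]
ee_rot: [-3.14, -0.024, 0.005]
force: [0.2, -0.2, -2.8]
width: 0.501
gripper_force: 12.0
```

drive_tool:
  steps:
    - [1,0,0,0,0]
    - [1,0,0,0,0]
    - [1,0,0,0,0]

```text
clock: 10.6
position: [0.6064, -0.2607, 0.2741]
ee_rot: [3.141, 0.024, 0.002]
force: [-0.2, 1.4, -2.3]
width: 0.499
gripper_force: 12.0
```

Run:
```python
from h import *
import pickle
o=observe(); Rt=R.from_rotvec(o['ee_rot']).as_matrix(); print(o['clock'],o['position'],o['force'],o['width'],o['joints'],Rt[:,0])
g=o['position']+[0,0,.0188]; a=np.array([.5,.01,.866]); tip=g-.15*a; print('tip',tip,tob(tip))
s=snap('scene'); t=snap('top')
for n,d in (('s',s),('t',t)): print(n,'tip',proj(d,tip),'ring',proj(d,[*ring,.135]),'head',proj(d,g))
A=cv2.resize(s['image'][80:230,200:330],None,fx=3,fy=3); B=cv2.resize(t['image'][130:280,310:440],None,fx=3,fy=3)
cv2.imwrite('pics/s5.png',np.hstack([A,B])[:,:,::-1])
```

```text
10.6 [ 0.60644769 -0.2607342   0.27414173] [-0.16426735  1.35575711 -2.25503983] 0.49871683526889204 [ 0.37451585  0.46581624 -0.07693367  1.40336241  0.03600402  1.27234833
 -1.26006315] [0.99987854 0.01552229 0.00139796]
tip [ 0.53144769 -0.2622342   0.16304173] [-4.49737255  0.02437682]
s tip [291.38465831 134.59565713] ring [289.67999809 140.47526519] head [266.99581106  92.41371794]
t tip [385.04728941 187.09669173] ring [382.3869258  187.79390424] head [398.56939548 132.91358057]
```

View pics/s5.png

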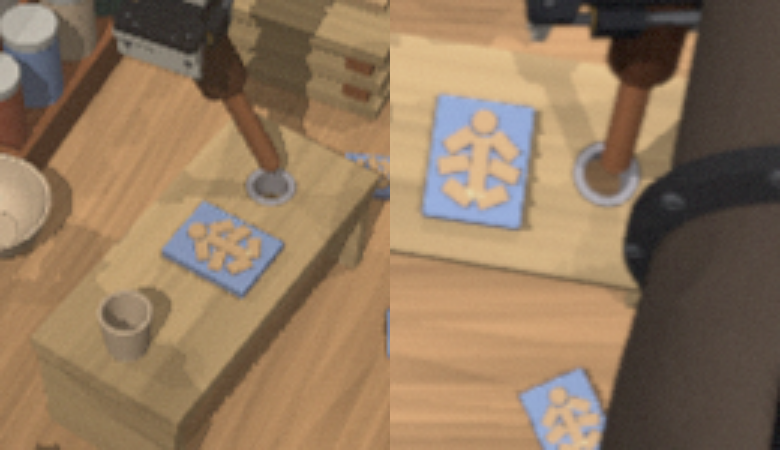

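The left half (scene) shows the tip at (271,168), just above the ring at (270,186). The right half (top) shows the tip at (618,168) over the ring's disc at (605,175). Both agree with the projections, so I lower about 12 mm into the mouth.

drive_tool:
  steps:
    - [1,-1.5,-0.5,-10,0]
    - [1,0,0,-10,0]
    - [1,0,0,-8,0]
    - [1,0,0,-6,0]
    - [1,0,0,-6,0]
    - [1,0,0,0,0]
    - [1,0,0,0,0]

```text
clock: 11.28
position: [0.6041, -0.2615, 0.2325]
ee_rot: [-3.141, -0.023, 0.001]
force: [-0.9, -1.0, -2.2]
width: 0.5
gripper_force: 12.0
```

drive_tool:
  steps:
    - [1,-3.6,0,0,0]
    - [1,-5.5,0,3,0]
    - [1,-5.5,0,2.5,0]
    - [1,-5,0,2.5,0]
    - [1,-5,0,2,0]
    - [1,-5,0,1.5,0]
    - [1,-5,0,1.5,0]
    - [1,-5,0,1.3,0]
    - [1,-5,0,1.2,0]
    - [1,-5,0,1.2,0]
    - [1,-5,0,1,0]
    - [1,-5,0,0.7,0]
    - [1,-5,0,0.6,0]
    - [1,0,0,0,0]
    - [1,0,0,0,0]
    - [1,0,0,0,0]

```text
clock: 12.62
position: [0.5395, -0.2615, 0.2518]
ee_rot: [-3.141, -0.023, 0.001]
force: [0.7, 0.1, -2.1]
width: 0.499
gripper_force: 12.0
```

Run:
```python
from h import *
o=observe(); print(o['clock'],o['position'],o['force'],o['ft_torque'],o['width'])
g=o['position']+[0,0,.0188]
s=snap('scene'); t=snap('top')
for tt in (.5,.2,.1,0):
    a=np.array([np.sin(tt),0,np.cos(tt)]); print(tt,[(proj(s,g+a*k)-[200,80])*3 for k in (-.12,-.05,.02)])
A=cv2.resize(s['image'][80:230,200:330],None,fx=3,fy=3); B=cv2.resize(t['image'][130:280,310:440],None,fx=3,fy=3)
cv2.imwrite('pics/s6.png',np.hstack([A,B])[:,:,::-1])
```

```text
12.6167 [ 0.53952317 -0.26149204  0.25181313] [ 0.69049991  0.14090135 -2.08899568] [-0.01005268 -0.04374414  0.00098919] 0.49927938608084177
0.5 [array([322.36941279, 180.13903485]), array([292.69051373, 122.73781646]), array([260.87674795,  61.20760558])]
0.2 [array([288.66194756, 176.93732772]), array([278.21724501, 121.67021553]), array([266.847612  ,  61.50892515])]
0.1 [array([277.11172697, 174.05286826]), array([273.2056481 , 120.48664491]), array([268.93870705,  61.97171839])]
0 [array([265.55762372, 170.30665668]), array([268.1763216 , 118.90696738]), array([271.04453569,  62.60978475])]
```

View pics/s6.png

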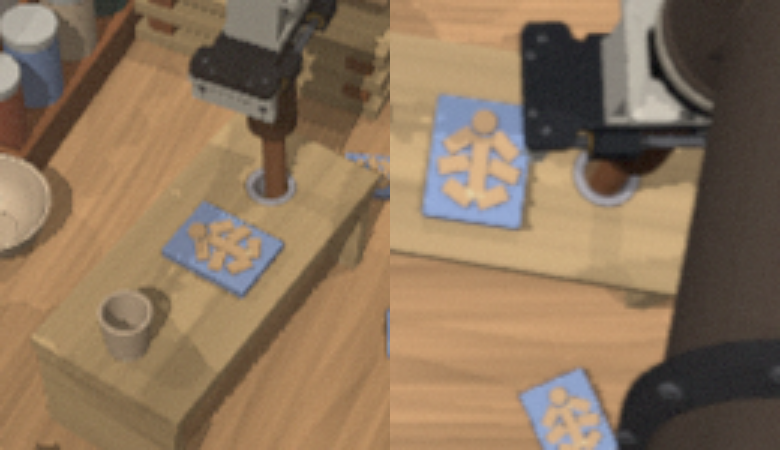

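The left half shows the mallet nearly upright (about 0.08 rad) with its handle inside the ring at (272,190). The tile and cup are undisturbed. Now I descend.

drive_tool:
  steps:
    - [1,1.5,-1.5,-4,0]
    - [1,0,0,-8,0]
    - [1,0,0,-10,0]
    - [1,0,0,-10,0]
    - [1,0,0,-10,0]
    - [1,0,0,-10,0]
    - [1,0,0,-10,0]
    - [1,0,0,-8,0]
    - [1,0,0,-5,0]
    - [1,0,0,-3,0]
    - [1,0,0,0,0]
    - [1,0,0,0,0]

```text
clock: 13.72
position: [0.5413, -0.2632, 0.1742]
ee_rot: [3.141, 0.023, 0.0]
force: [-0.3, -0.3, -2.3]
width: 0.496
gripper_force: 12.0
```

drive_tool:
  steps:
    - [1,0,0,-2,0]
    - [1,0,0,-2,0]
    - [1,0,0,-1.5,0]
    - [1,0,0,-1,0]
    - [1,0,0,0,0]
    - [1,0,0,0,0]

```text
clock: 14.22
position: [0.5415, -0.2634, 0.1689]
ee_rot: [3.141, 0.023, 0.002]
force: [-3.3, 1.2, 9.2]
width: 0.499
gripper_force: 12.0
```

drive_tool:
  steps:
    - [0.4,0,0,0,0]
    - [0.4,0,0,0,0]
    - [0.3,0,0,0,0]
    - [0,0,0,0,0]
    - [0,0,0,0,0]
    - [0,0,0,0,0]
    - [0,0,0,0,0]
    - [0,0,0,0,0]
    - [0,0,0,0,0]

```text
clock: 14.97
position: [0.5411, -0.2631, 0.1675]
ee_rot: [-3.141, -0.023, 0.0]
force: [0.0, 0.9, -0.9]
width: 0.992
gripper_force: 0.0
```

drive_tool:
  steps:
    - [0,0,0,10,0]
    - [0,0,0,25,0]
    - [0,0,0,30,0]
    - [0,0,0,35,0]
    - [0,0,0,35,0]
    - [0,-30,-20,20,0]
    - [0,-35,-20,0,0]
    - [0,-35,-20,0,0]
    - [0,-35,-20,0,0]
    - [0,-20,0,0,0]
    - [0,0,0,0,0]
    - [0,0,0,0,0]

```text
clock: 15.97
position: [0.3852, -0.3436, 0.3237]
ee_rot: [3.141, 0.019, 0.002]
force: [1.5, 0.5, -0.5]
width: 0.995
gripper_force: 0.0
```

Run:
```python
from h import *
o=observe(); print(o['clock'],o['position'],o['force'],o['width'])
s=snap('scene'); w=snap('wrist')
print([(proj(s,[*ring,z])-[180,60])*2.5 for z in (.135,.205)], [proj(w,[*ring,z])for z in (.135,.205)])
A=cv2.resize(s['image'][60:240,180:330],None,fx=2.5,fy=2.5); B=w['image']; B=cv2.resize(B,None,fx=.75,fy=.75)
A=cv2.copyMakeBorder(A,0,max(0,B.shape[0]-A.shape[0]),0,0,0); B=cv2.copyMakeBorder(B,0,max(0,A.shape[0]-B.shape[0]),0,0,0)
cv2.imwrite('pics/s7.png',np.hstack([A,B])[:,:,::-1])
```

```text
15.9667 [ 0.38515965 -0.34359597  0.32369386] [ 1.50245891  0.50122499 -0.46534789] 0.9953870582147267
[array([274.19999522, 201.18816297]), array([276.49114119, 159.19923231])] [array([192.35162991,  14.39972571]), array([168.03121613,  -8.97863179])]
```

View pics/s7.png

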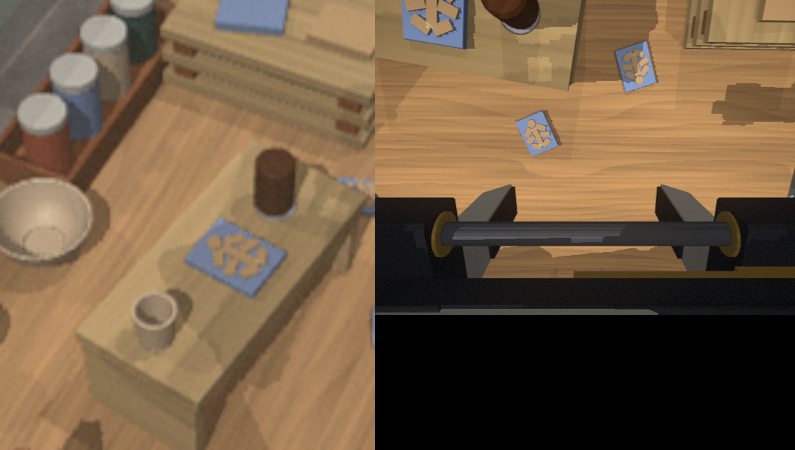

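The left half shows the mallet head standing upright on the ring, its top at (275,158) against an expected (276,159) when seated. The tile and cup lie still on the board, and the gripper is clear.

```bash
python3 -c "from cell import arm; print(arm.sign_off())"
```

```text
the job is handed in; nothing more can be done
None
```

I slid the tile about 97 mm clear of the ring, seated the mallet handle-first in it and let go. The last picture shows the mallet upright on the ring with the tile and cup lying on the board. I did not re-measure the brush and scraper, but nothing went near them. The job is handed in at about 16 s; no verdict came back.

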